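# Clear the laptop's keyboard, then shut it

### The job

The open laptop is to be put away, but two things have been left lying on its keyboard. Lay those two flat on the floor of the steel parts tray (set them down, do not drop them), then gently lower the lid until it is fully shut. Leave alone the third thing, which lies on the foam pad, and do not disturb the bottle, mug and jar.

Things in the scene. Friction and masses are not known exactly. Their poses are not given: they have to be found in the camera images.
- laptop: open grey laptop, fixed: base 200 (local x, depth) x 290 (local y, width) x 22 mm high, keys level with its top. Origin: centre of its underside; local +x points to the hinge side (roughly the robot's right). Hinge axis along local y at x = +100, z = 22 mm. Two of battery, fan and screwdriver lie on it at the start, not always the same two, their origins within its outline
- lid (a joint): the laptop's lid, 200 mm from hinge to free edge, 290 mm wide, 8 mm thick: 0 = shut (flat on the base, its outer face 30.5 mm above the bench), grows as it opens, 1.57 = upright; starts at 1.5 to 1.9 rad. Stiff friction hinge: it stays wherever it is left and takes about 1 to 4 N at the free edge to move
- lid_edge (a point): middle of the lid's free edge, halfway through its 8 mm thickness, 200 mm from the hinge axis
- tray: open steel parts tray, fixed: 250 (local x) x 220 (local y) mm outside, 28 mm high, walls and floor 4 mm thick. Origin: centre of its underside, z up. It stands to the left or to the right of the laptop, the pad on the other side
- pad: blue foam pad, firm, fixed: 220 (local x) x 190 (local y) x 22 mm high, as high as the laptop's base. Origin: centre of its underside. One of the three things lies on it, about its middle
- battery: loose black laptop battery pack, plain bar 150 (local x) x 48 (local y) x 20 mm (z), about 0.22 kg. Origin: centre of its underside
- fan: loose black square cooling fan 60 x 60 x 25 mm (z), lying flat, about 80 g. Origin: centre of its underside, local x and y square to its sides
- screwdriver: loose screwdriver lying along local x, about 90 g: black handle with flat sides 90 x 24 x 24 mm from local x = -65 to +25 mm, steel shaft 7 mm thick from there to +100 mm (+103 mm with its blade), 12 mm above the underside. Origin: level with the underside, 20 mm forward of the handle's middle, close to the balance point; grip it anywhere on the handle
- bottle: white plastic bottle, 56 mm across, 150 mm high, standing on the bench; origin: centre of its underside. Leave it
- mug: white mug, 76 mm across, 90 mm high, handle at local +y; origin: centre of its underside. Leave it
- jar: small glass jar with a steel cap, 60 mm across, 70 mm high; origin: centre of its underside. Leave it

How it is judged:
On the way, in this order (a step that is already met when the one before it is completed fails the run):
1. the two things from the keyboard lie in the tray, the third is still on the pad (((x of battery in the frame of tray between -0.115 and 0.115 m and y of battery in the frame of tray between -0.1 and 0.1 m and z of battery in the frame of tray below 0.014 m) or (x of battery in the frame of pad between -0.11 and 0.11 m and y of battery in the frame of pad between -0.1 and 0.1 m and distance of battery from where it was at the start of the episode below 0.025 m)) and ((x of fan in the frame of tray between -0.115 and 0.115 m and y of fan in the frame of tray between -0.1 and 0.1 m and z of fan in the frame of tray below 0.014 m) or (x of fan in the frame of pad between -0.11 and 0.11 m and y of fan in the frame of pad between -0.1 and 0.1 m and distance of fan from where it was at the start of the episode below 0.025 m)) and ((x of screwdriver in the frame of tray between -0.115 and 0.115 m and y of screwdriver in the frame of tray between -0.1 and 0.1 m and z of screwdriver in the frame of tray below 0.014 m) or (x of screwdriver in the frame of pad between -0.11 and 0.11 m and y of screwdriver in the frame of pad between -0.1 and 0.1 m and distance of screwdriver from where it was at the start of the episode below 0.025 m)) and ((x of battery in the frame of pad between -0.11 and 0.11 m and y of battery in the frame of pad between -0.1 and 0.1 m and distance of battery from where it was at the start of the episode below 0.025 m) or (x of fan in the frame of pad between -0.11 and 0.11 m and y of fan in the frame of pad between -0.1 and 0.1 m and distance of fan from where it was at the start of the episode below 0.025 m) or (x of screwdriver in the frame of pad between -0.11 and 0.11 m and y of screwdriver in the frame of pad between -0.1 and 0.1 m and distance of screwdriver from where it was at the start of the episode below 0.025 m))), for 0.2 s.
2. then the lid is fully shut (value of joint lid below 0.05 rad), for 0.2 s.
At the end, for the whole second after the job is handed in: The two things that lay on the keyboard are at rest flat on the tray's floor (origins under 14 mm above its underside, within 115 mm of its centre along its length and 100 mm across), the third is still on the pad within 25 mm of where it was, and the lid is shut to within 0.05 rad (all of step 1 and value of joint lid below 0.05 rad and linear speed of each of battery, fan, screwdriver below 0.02 m/s); the robot touches nothing.
It fails at once if the bottle, mug or jar is pushed more than 25 mm or tipped (distance of any of bottle, mug, jar from where it was at the start of the episode above 0.025 m or angle between any of bottle, mug, jar's own z axis and vertical above 0.35 rad).
It fails at once if a thing is thrown, or dropped from more than about 5 cm ((linear speed of battery above 1 m/s and contact force between battery and the fingers below 0.05 N) or (linear speed of fan above 1 m/s and contact force between fan and the fingers below 0.05 N) or (linear speed of screwdriver above 1 m/s and contact force between screwdriver and the fingers below 0.05 N)).
It fails at once if the lid is slammed (faster than 3 rad/s) (velocity of joint lid below -3 rad/s).
It also fails if it takes over 70 s, if anything falls off the work surface, if the arm or the gripper's body presses on something with over 40 N, if the wrist force passes 120 N, or if a joint passes its speed limit or range.

### The arm

A 6-joint arm with a two-finger parallel gripper is mounted at the origin on the work surface. World frame = base frame: x ahead of the robot, y to its left, z up, the work surface at z = 0. Lengths are in m, angles in rad, forces in N, time in s.
With the tool pointing down it reaches from about 0.35 to 0.975 m from the base axis. Payload 4.9 kg.
Tool frame: the origin (TCP) lies on the centre line of the jaws, within the pads' length; the fingertips stand 19 mm ahead of it and the grasp point (between the pads) is the TCP; z points along the fingers, y is the line along which they close (so a half turn about z gives the same grasp; the last joint's range is limited). The gripper opens to 85 mm and grips with 20 to 120 N. Pads are 22 mm wide; open, the fingers measure 114 mm over their backs; the gripper's body (76 mm by 85 mm) begins 54 mm behind the grasp point. The pads swing forward as they close: fully open they stand 13 mm farther back than shut.
Start: joints at [1.22, 0.053, 1.613, -0, 1.476, -0.119], TCP at [0.144, 0.608, 0.25] pointing down, gripper open.
Joint ranges: [-3.01, 3.01], [-1.01, 2.22], [0.06, 2.58], [-1.02, 4.17], [0.09, 2.62], [-3.14, 3.14]. Speed limits (rad/s): [2.57, 2.57, 3.14, 3.14, 3.14, 3.14].

### API

Orientations are given as a unit quaternion [w, x, y, z].
In Python, from plant import state, grab_frame, ticket, spotter gives the robot as it stands.
- The arm moves only by the tool apply_moves, never from a script. Its argument "series" is a list of rows, each an object of numbers: "jaw": the closure, from 0 (fully open) to 1 (shut); "dx", "dy", "dz": the shift along the tool's x, y, z in mm; "turn": the turn about the tool's z in rad. A call has 1 to 5 rows; each row is the pose to reach, as a shift and turn from the pose commanded when the call began, along the tool's axes at that moment; what a row does not reach only later rows make up. A row lasts 1/12 s, in which the tool goes at most 41.7 mm and 7.16 degrees, less where a joint would pass 70% of its speed; a pose out of reach is approached as far as the arm can. A call with a gripper value outside its range is refused whole. The fingers move at their own pace and stop on an object; the grip force is fixed at half the most. Time passes only in rows, so rows that repeat a pose let the fingers close. It gives the time, the measured TCP pose, the force, the opening and the grip force at its end, in the units of the state.
- state(): the state, without advancing time (a new reading comes with each control period).
- grab_frame(name): name is "scene" or "top" or "wrist"; returns a dict with "pixels" (400x640x3 uint8, red, green, blue), "mtx" (3x3 intrinsics, pixels), "camera_from_world" (4x4, takes a point from world to camera coordinates). Camera axes: x right, y down, z forward; pixel columns grow to the right and rows downward; lengths in m; the calibration is good to about 2 mm. A picture is of the moment at which its call begins. There is no depth.
- ticket.job_done(): hands the job in; it is judged then, once.
Trained networks look in a picture, given as the dict that the camera call returned (one of the last four; its "shot" number tells which), for a name from the list of things; names that differ only in an ending like _2 or _b are one class to them, and where a whole thing is asked for, a point or a joint stands for the part that bears it (a point fixed in the world has none). Each returns a list of dicts, best first, with "conf" (0 to 1); they miss things now and then, are a little off and sometimes report something else, mostly with a low value. They report only what shows in the picture. A call takes as long as a camera call.
- spotter.outline_of(picture, target): "region" (400x640 bool, what is visible of it) and "extent" ([left, top, right, bottom] in pixels, round what is visible of it).
The state is a dict: "time": time; "joint_pos": joint angles; "joint_vel": joint speeds; "joint_efforts": joint torques, N m; "tool_pos": TCP position; "tool_rot": TCP orientation; "contact_force": force on the tool from outside, world axes, zero at the start; "ft_torque": the same for the moment, N m; "gripper_width": opening from 0.0 (shut) to 1.0 (fully open); "grasp_force": force on a finger pad.
Only numpy, scipy, OpenCV 4.12 (cv2) and the standard library are available. Lean on these libraries where they do the work, as an engineer would, in place of code of your own. Each camera call takes 0.05 s, during which the arm holds its last target. There are 200 camera calls.

## Working session

There is one attempt and no reset: what is moved stays moved. The work goes in short steps, Python scripts to look and compute and a tool call to move; the robot and the scene stay as the last step left them, time stands still between calls to the robot, and variables do not carry over. Pictures are saved under pics/ and viewed, at most 10 in all, crops included, and the job is handed in when it is done.

Besides the shell and the picture viewer there is one more tool, called as name(argument=value, ...), one argument or row to a line, values as JSON. apply_moves: Moves the arm, as the interface text tells. Its arguments: {"type":"object","properties":{"series":{"type":"array","items":{"type":"object","properties":{"jaw":{"type":"number"},"dx":{"type":"number"},"dy":{"type":"number"},"dz":{"type":"number"},"turn":{"type":"number"}}}}},"required":["series"]}

```bash
mkdir -p pics
cat > h.py <<'E'
import numpy as np, cv2
from plant import state, grab_frame, ticket, spotter
def save(f,n): cv2.imwrite('pics/'+n, f['pixels'][:,:,::-1])
def unproj(f,uv,z):
    uv=np.atleast_2d(np.array(uv,float)); T=f['camera_from_world']; R=T[:3,:3]; c=-R.T@T[:3,3]
    d=(np.linalg.inv(f['mtx'])@np.c_[uv,np.ones(len(uv))].T).T@R
    return c+d*((z-c[2])/d[:,2])[:,None]
def proj(f,p):
    p=np.atleast_2d(p); q=p@f['camera_from_world'][:3,:3].T+f['camera_from_world'][:3,3]; q=q@f['mtx'].T
    return q[:,:2]/q[:,2:]
def find(f,n,z):
    r=spotter.outline_of(f,n)
    if not r: print(n,'none'); return None
    m=r[0]['region'].astype(np.uint8); c=max(cv2.findContours(m,0,2)[0],key=cv2.contourArea)[:,0]
    w=unproj(f,c,z)[:,:2].astype(np.float32)
    (cx,cy),(a,b),t=cv2.minAreaRect(w)
    M=cv2.moments(w.reshape(-1,1,2))
    print(n,'conf %.2f'%r[0]['conf'],'c',np.round((cx,cy),4),'size',np.round((a,b),3),'ang of 1st side %.1f'%t,'centroid',np.round((M['m10']/M['m00'],M['m01']/M['m00']),4),'ext',r[0]['extent'])
    return w
E
python3 - <<'E'
from h import *
s=state(); print({k:np.round(v,3) for k,v in s.items()})
f=grab_frame('top'); save(f,'top.png'); g=grab_frame('scene'); save(g,'scene.png')
print(f['mtx'],f['camera_from_world'])
for n,z in dict(laptop=.022,tray=.028,pad=.022,battery=.042,fan=.047,screwdriver=.04,bottle=.15,mug=.09,jar=.07,lid=.2).items(): find(f,n,z)
E
```

```text
{'time': np.float64(0.0), 'joint_pos': array([ 1.22 ,  0.053,  1.614, -0.   ,  1.476, -0.119]), 'joint_vel': array([-0.001, -0.   , -0.   , -0.001, -0.   , -0.001]), 'joint_efforts': array([ 0.0000e+00, -3.9367e+01, -3.7018e+01, -0.0000e+00,  7.0000e-03,
        0.0000e+00]), 'tool_pos': array([0.143, 0.608, 0.249]), 'tool_rot': array([-0.   ,  0.116,  0.993, -0.001]), 'contact_force': array([-0.268,  0.727, -0.192]), 'ft_torque': array([-0.   , -0.053,  0.072]), 'grasp_force': np.float64(0.0), 'gripper_width': np.float64(1.002)}
[[376.41438468   0.         319.7453204 ]
 [  0.         376.41438468 201.06851377]
 [  0.           0.           1.        ]] [[-0.00496875 -0.99946722  0.03225808 -0.00910384]
 [-0.99953034  0.00398841 -0.03038397  0.59810952]
 [ 0.03023913 -0.0323939  -0.99901763  0.83837465]
 [ 0.          0.          0.          1.        ]]
laptop conf 0.92 c [ 0.508  -0.0596] size [0.37  0.304] ang of 1st side 4.0 centroid [ 0.5204 -0.0643] ext [270.3, 152.1, 413.3, 319.9]
tray conf 0.92 c [0.4734 0.3148] size [0.227 0.252] ang of 1st side 88.7 centroid [0.4737 0.3139
[... 409 characters left out ...]
300.8, 258.6, 328.0, 286.0]
screwdriver conf 0.75 c [ 0.5933 -0.0018] size [0.165 0.024] ang of 1st side 81.0 centroid [0.596  0.0198] ext [277.7, 190.9, 349.1, 209.7]
bottle conf 0.97 c [ 0.7145 -0.2764] size [0.05  0.096] ang of 1st side 26.2 centroid [ 0.7131 -0.2742] ext [432.6, 121.7, 483.3, 158.0]
mug conf 0.81 c [0.7243 0.2746] size [0.11  0.086] ang of 1st side 30.3 centroid [0.7239 0.2775] ext [157.1, 114.2, 202.4, 171.9]
jar conf 0.81 c [ 0.7775 -0.005 ] size [0.059 0.072] ang of 1st side 89.8 centroid [ 0.7775 -0.0053] ext [306.4, 97.2, 330.9, 131.0]
lid conf 0.90 c [ 0.527  -0.1213] size [0.291 0.081] ang of 1st side 4.2 centroid [ 0.5314 -0.1232] ext [361.2, 151.4, 415.0, 319.1]
```

View pics/top.png

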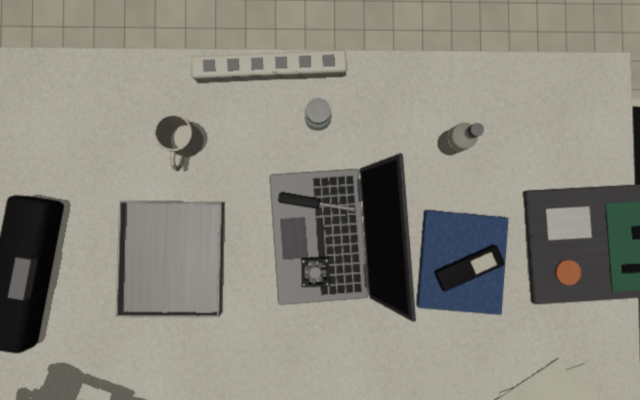

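View pics/scene.png

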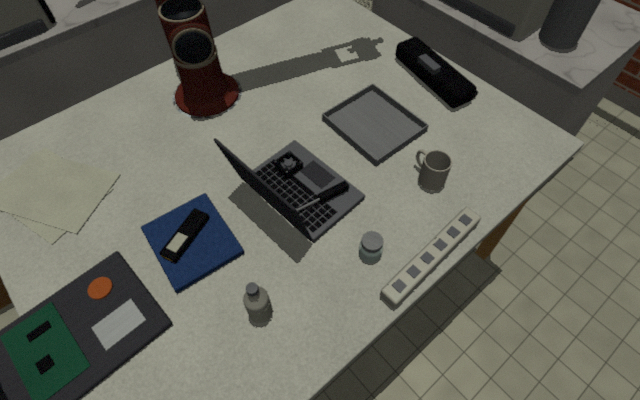

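The pictures show the fan at about (315,272) and the screwdriver at about (280–355,203), handle to the left. Both lie on the laptop. The battery is on the pad to the right, the tray is on the left, and the lid leans back with its free edge at u≈402–414. Next I'll refine the poses.

```bash
cat >> h.py <<'E'
def axes():
    from scipy.spatial.transform import Rotation as Ro
    s=state(); q=s['tool_rot']; R=Ro.from_quat([q[1],q[2],q[3],q[0]]).as_matrix(); return s,R
def to(x,y,z,ang=None):
    "shift in tool axes (mm) and turn so that the tool y axis lies at world angle ang (deg, mod 180)"
    s,R=axes(); d=R.T@(np.array([x,y,z])-s['tool_pos'])*1000
    a=np.degrees(np.arctan2(R[1,1],R[0,1])); t=0
    if ang is not None: t=-np.radians((ang-a+90)%180-90)
    print('pos',np.round(s['tool_pos'],4),'yang %.1f'%a,'-> d',np.round(d,1),'turn %.3f'%t,'tilt',np.round(R[:,2],3))
E
python3 - <<'E'
from h import *
f=grab_frame('top')
print('laptop corners FL BL(front) hinge',np.round(unproj(f,[[270,175],[279,304],[358,170],[370,298]],.022),3).tolist())
print('tray',np.round(unproj(f,[[118,202],[224,201],[118,315],[221,315]],.028),3).tolist())
print('lid edge@.2',np.round(unproj(f,[[401,155],[414,318]],.21),3).tolist())
m=spotter.outline_of(f,'screwdriver')[0]['region'].astype(np.uint8)
h=cv2.morphologyEx(m,cv2.MORPH_OPEN,np.ones((6,6),np.uint8))
c=max(cv2.findContours(h,0,2)[0],key=cv2.contourArea)[:,0]
print('handle',cv2.minAreaRect(unproj(f,c,.046)[:,:2].astype(np.float32)))
g=grab_frame('scene')
for n,z in dict(fan=.047,screwdriver=.044,tray=.028).items(): find(g,n,z)
big=cv2.resize(f['pixels'][140:325,255:425],None,fx=3.5,fy=3.2,interpolation=cv2.INTER_CUBIC); cv2.imwrite('pics/crop.png',cv2.convertScaleAbs(big[:,:,::-1],alpha=1.6))
to(.60,.035,.2,0); to(.445,.0015,.2,90)
E
```

```text
laptop corners FL BL(front) hinge [[0.656, 0.098, 0.022], [0.372, 0.079, 0.022], [0.667, -0.097, 0.022], [0.383, -0.121, 0.022]]
tray [[0.597, 0.426, 0.028], [0.598, 0.198, 0.028], [0.355, 0.423, 0.028], [0.352, 0.204, 0.028]]
lid edge@.2 [[0.671, -0.147, 0.21], [0.391, -0.166, 0.21]]
handle ((0.5961111187934875, 0.03166786581277847), (0.09248901903629303, 0.023606229573488235), 80.64289855957031)
fan conf 0.90 c [ 0.4526 -0.002 ] size [0.068 0.076] ang of 1st side 89.4 centroid [ 0.4524 -0.0028] ext [272.5, 152.1, 301.5, 175.5]
screwdriver conf 0.83 c [0.605  0.0336] size [0.092 0.032] ang of 1st side 80.4 centroid [0.6051 0.0349] ext [301.9, 179.9, 348.5, 211.2]
tray conf 0.76 c [0.4824 0.3097] size [0.236 0.261] ang of 1st side 88.3 centroid [0.4827 0.3092] ext [320.9, 85.7, 428.5, 164.4]
pos [0.1436 0.6083 0.2503] yang 76.7 -> d [-575.9 -453.1   50.3] turn 1.339 tilt [ 0. -0. -1.]
pos [0.1436 0.6083 0.2503] yang 76.7 -> d [-432.7 -521.3   50.3] turn -0.232 tilt [ 0. -0. -1.]
```

View pics/crop.png

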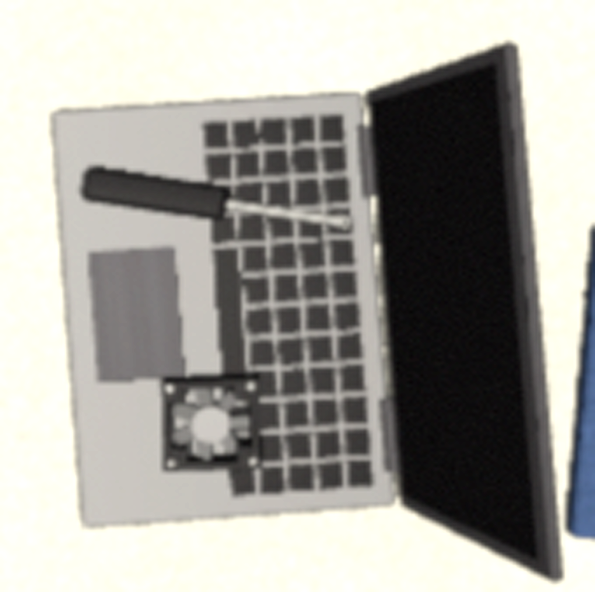

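apply_moves(
  series=[
    {"dx": -32,"dy": -25,"turn": 0.12,"jaw": 0},
    {"dx": -64,"dy": -50,"turn": 0.24,"jaw": 0},
    {"dx": -96,"dy": -75,"turn": 0.36,"jaw": 0},
    {"dx": -128,"dy": -101,"turn": 0.48,"jaw": 0},
    {"dx": -161,"dy": -127,"turn": 0.6,"jaw": 0},
  ],
)

```text
invalid input at $.series[0]: expected keys jaw, dx, dy, dz, turn
```

apply_moves(
  series=[
    {"dx": -41,"dy": -3,"turn": 0.12,"jaw": 0},
    {"dx": -82,"dy": -6,"turn": 0.24,"jaw": 0},
    {"dx": -122,"dy": -9,"turn": 0.36,"jaw": 0},
    {"dx": -163,"dy": -13,"turn": 0.48,"jaw": 0},
    {"dx": -204,"dy": -16,"turn": 0.6,"jaw": 0},
  ],
)

```text
invalid input at $.series[0]: expected keys jaw, dx, dy, dz, turn
```

apply_moves(
  series=[
    {"dx": -36,"dy": 20,"turn": 0.1,"jaw": 0},
    {"dx": -71,"dy": 41,"turn": 0.2,"jaw": 0},
    {"dx": -107,"dy": 61,"turn": 0.3,"jaw": 0},
    {"dx": -143,"dy": 82,"turn": 0.3,"jaw": 0},
    {"dx": -178,"dy": 102,"turn": 0.303,"jaw": 0},
  ],
)

```text
invalid input at $.series[0]: expected keys jaw, dx, dy, dz, turn
```

```bash
python3 -c "
from h import *
to(.595,.024,.15,-9.4)"
```

```text
pos [0.1436 0.6083 0.2503] yang 76.7 -> d [-573.6 -464.9  100.3] turn 1.503 tilt [ 0. -0. -1.]
```

apply_moves(
  series=[
    {"dx": -32,"dy": -25,"dz": 0,"turn": 0.12,"jaw": 0},
    {"dx": -64,"dy": -50,"dz": 0,"turn": 0.24,"jaw": 0},
    {"dx": -96,"dy": -75,"dz": 0,"turn": 0.36,"jaw": 0},
    {"dx": -128,"dy": -101,"dz": 0,"turn": 0.48,"jaw": 0},
    {"dx": -161,"dy": -127,"dz": 0,"turn": 0.6,"jaw": 0},
  ],
)

```text
time: 1.32
tool_pos: [0.2715, 0.4465, 0.2504]
tool_rot: [0.0, 0.406, 0.914, 0.0]
contact_force: [1.3, 0.8, -0.5]
gripper_width: 1.0
grasp_force: 0.0
```

apply_moves(
  series=[
    {"dx": -41,"dy": -3,"dz": 0,"turn": 0.12,"jaw": 0},
    {"dx": -82,"dy": -6,"dz": 0,"turn": 0.24,"jaw": 0},
    {"dx": -122,"dy": -9,"dz": 0,"turn": 0.36,"jaw": 0},
    {"dx": -163,"dy": -13,"dz": 0,"turn": 0.48,"jaw": 0},
    {"dx": -204,"dy": -16,"dz": 0,"turn": 0.6,"jaw": 0},
  ],
)

```text
time: 1.73
tool_pos: [0.3972, 0.2846, 0.2507]
tool_rot: [0.0, 0.658, 0.753, 0.0]
contact_force: [1.3, 0.0, -0.2]
gripper_width: 1.0
grasp_force: 0.0
```

apply_moves(
  series=[
    {"dx": -36,"dy": 20,"dz": 0,"turn": 0.1,"jaw": 0},
    {"dx": -71,"dy": 41,"dz": 0,"turn": 0.2,"jaw": 0},
    {"dx": -107,"dy": 61,"dz": 0,"turn": 0.3,"jaw": 0},
    {"dx": -143,"dy": 82,"dz": 0,"turn": 0.3,"jaw": 0},
    {"dx": -178,"dy": 102,"dz": 0,"turn": 0.303,"jaw": 0},
  ],
)

```text
time: 2.15
tool_pos: [0.5232, 0.1222, 0.2506]
tool_rot: [0.0, 0.763, 0.647, 0.0]
contact_force: [1.2, 0.6, 0.7]
gripper_width: 0.998
grasp_force: 0.0
```

```bash
python3 -c "
from h import *
to(.595,.024,.15,-9.4)"
```

```text
pos [0.5232 0.1222 0.2506] yang -9.4 -> d [-85.1  86.9 100.7] turn -0.001 tilt [ 0.001  0.    -1.   ]
```

apply_moves(
  series=[
    {"dx": -25,"dy": 26,"dz": 20,"turn": 0,"jaw": 0},
    {"dx": -50,"dy": 52,"dz": 40,"turn": 0,"jaw": 0},
    {"dx": -75,"dy": 77,"dz": 65,"turn": 0,"jaw": 0},
    {"dx": -85,"dy": 87,"dz": 100,"turn": 0,"jaw": 0},
    {"dx": -85,"dy": 87,"dz": 125,"turn": 0,"jaw": 0},
  ],
)

```text
time: 2.57
tool_pos: [0.5952, 0.023, 0.1232]
tool_rot: [0.0, 0.764, 0.645, -0.0]
contact_force: [-0.5, 0.6, -0.9]
gripper_width: 1.001
grasp_force: 0.0
```

```bash
python3 -c "
from h import *
w=grab_frame('wrist'); save(w,'w1.png'); find(w,'screwdriver',.046)
to(.595,.024,.044,-9.4)
print(proj(w,[[.595,.024,.046],[.596,.0317,.046]]))"
```

```text
screwdriver conf 0.84 c [0.5944 0.0016] size [0.16  0.024] ang of 1st side 80.4 centroid [0.5979 0.0219] ext [307.7, 121.6, 342.9, 335.3]
pos [0.5905 0.0255 0.1193] yang -9.5 -> d [-0.7  5.5 75.2] turn -0.002 tilt [-0.011  0.001 -1.   ]
[[319.27327284 209.73733176]
 [318.80017857 198.95345044]]
```

View pics/w1.png

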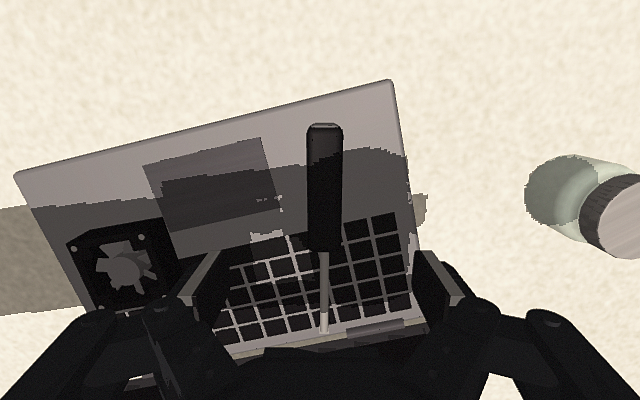

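Wrist view: the handle runs upright between the open fingers, centre at about (325,188). The fingers straddle it, so I'm going down.

apply_moves(
  series=[
    {"dx": 0,"dy": 0,"dz": 30,"turn": 0,"jaw": 0},
    {"dx": 0,"dy": 0,"dz": 60,"turn": 0,"jaw": 0},
    {"dx": 0,"dy": 0,"dz": 76,"turn": 0,"jaw": 0},
    {"dx": 0,"dy": 0,"dz": 81,"turn": 0,"jaw": 0},
    {"dx": 0,"dy": 0,"dz": 81,"turn": 0,"jaw": 0.3},
  ],
)

```text
time: 3.08
tool_pos: [0.5938, 0.0268, 0.0445]
tool_rot: [-0.0, 0.762, 0.647, -0.0]
contact_force: [-0.0, -0.3, 0.1]
gripper_width: 0.886
grasp_force: 0.0
```

apply_moves(
  series=[
    {"dx": 0,"dy": 0,"dz": 0,"turn": 0,"jaw": 1},
    {"dx": 0,"dy": 0,"dz": 0,"turn": 0,"jaw": 1},
    {"dx": 0,"dy": 0,"dz": 0,"turn": 0,"jaw": 1},
    {"dx": 0,"dy": 0,"dz": 0,"turn": 0,"jaw": 1},
    {"dx": 0,"dy": 0,"dz": 0,"turn": 0,"jaw": 1},
  ],
)

```text
time: 3.5
tool_pos: [0.5956, 0.0261, 0.0463]
tool_rot: [0.001, 0.763, 0.647, 0.001]
contact_force: [1.3, -0.0, 10.4]
gripper_width: 0.266
grasp_force: 61.9
```

apply_moves(
  series=[
    {"dx": 0,"dy": 0,"dz": -15,"turn": 0,"jaw": 1},
    {"dx": 0,"dy": 0,"dz": -45,"turn": 0,"jaw": 1},
    {"dx": 10,"dy": -4,"dz": -75,"turn": 0,"jaw": 1},
    {"dx": 40,"dy": -15,"dz": -85,"turn": 0,"jaw": 1},
    {"dx": 75,"dy": -28,"dz": -85,"turn": 0,"jaw": 1},
  ],
)

```text
time: 3.92
tool_pos: [0.5817, 0.1043, 0.1344]
tool_rot: [0.003, 0.764, 0.645, 0.003]
contact_force: [1.4, 0.0, -1.0]
gripper_width: 0.265
grasp_force: 60.0
```

apply_moves(
  series=[
    {"dx": 37,"dy": -13,"dz": 0,"turn": -0.04,"jaw": 1},
    {"dx": 74,"dy": -26,"dz": 0,"turn": -0.08,"jaw": 1},
    {"dx": 111,"dy": -40,"dz": 0,"turn": -0.12,"jaw": 1},
    {"dx": 148,"dy": -53,"dz": 0,"turn": -0.16,"jaw": 1},
    {"dx": 180,"dy": -65,"dz": 0,"turn": -0.165,"jaw": 1},
  ],
)

```text
time: 4.33
tool_pos: [0.543, 0.2952, 0.1294]
tool_rot: [-0.0, 0.706, 0.708, 0.0]
contact_force: [0.7, 0.0, -1.0]
gripper_width: 0.26
grasp_force: 59.9
```

```bash
python3 -c "
from h import *
s=state();print(s['time'],s['gripper_width'],s['grasp_force'])
to(.535,.347,.0285,0)"
```

```text
4.3333 0.26011348175380533 59.947296380996704
pos [0.543  0.2952 0.1294] yang 0.2 -> d [ 51.8  -7.8 101. ] turn 0.003 tilt [-0.  0. -1.]
```

apply_moves(
  series=[
    {"dx": 30,"dy": -5,"dz": 0,"turn": 0,"jaw": 1},
    {"dx": 50,"dy": -8,"dz": 20,"turn": 0,"jaw": 1},
    {"dx": 50,"dy": -8,"dz": 55,"turn": 0,"jaw": 1},
    {"dx": 50,"dy": -8,"dz": 85,"turn": 0,"jaw": 1},
    {"dx": 50,"dy": -8,"dz": 95,"turn": 0,"jaw": 1},
  ],
)

```text
time: 4.75
tool_pos: [0.5322, 0.3418, 0.0288]
tool_rot: [-0.001, 0.706, 0.708, -0.004]
contact_force: [-1.0, -0.5, -2.4]
gripper_width: 0.263
grasp_force: 59.9
```

apply_moves(
  series=[
    {"dx": 0,"dy": 0,"dz": 2,"turn": 0,"jaw": 1},
    {"dx": 0,"dy": 0,"dz": 4,"turn": 0,"jaw": 1},
    {"dx": 0,"dy": 0,"dz": 5,"turn": 0,"jaw": 1},
    {"dx": 0,"dy": 0,"dz": 5,"turn": 0,"jaw": 1},
  ],
)

```text
time: 5.08
tool_pos: [0.5371, 0.3431, 0.031]
tool_rot: [0.0, 0.707, 0.707, 0.001]
contact_force: [-0.1, 0.4, -0.7]
gripper_width: 0.265
grasp_force: 60.4
```

apply_moves(
  series=[
    {"dx": 0,"dy": 0,"dz": 1,"turn": 0,"jaw": 1},
    {"dx": 0,"dy": 0,"dz": 2,"turn": 0,"jaw": 1},
    {"dx": 0,"dy": 0,"dz": 2,"turn": 0,"jaw": 1},
    {"dx": 0,"dy": 0,"dz": 2,"turn": 0,"jaw": 1},
  ],
)

```text
time: 5.42
tool_pos: [0.5366, 0.3431, 0.0283]
tool_rot: [0.0, 0.707, 0.707, 0.001]
contact_force: [0.4, 0.3, 1.4]
gripper_width: 0.264
grasp_force: 60.6
```

apply_moves(
  series=[
    {"dx": 0,"dy": 0,"dz": 0,"turn": 0,"jaw": 0.5},
    {"dx": 0,"dy": 0,"dz": 0,"turn": 0,"jaw": 0.5},
    {"dx": 0,"dy": 0,"dz": 0,"turn": 0,"jaw": 0.5},
    {"dx": 0,"dy": 0,"dz": -20,"turn": 0,"jaw": 0.5},
    {"dx": 0,"dy": 0,"dz": -50,"turn": 0,"jaw": 0.5},
  ],
)

```text
time: 5.83
tool_pos: [0.5329, 0.3415, 0.0734]
tool_rot: [-0.001, 0.707, 0.707, -0.004]
contact_force: [-0.1, 0.4, 0.1]
gripper_width: 0.498
grasp_force: 0.0
```

apply_moves(
  series=[
    {"dx": 0,"dy": 0,"dz": -40,"turn": 0,"jaw": 0},
    {"dx": -35,"dy": -10,"dz": -60,"turn": 0,"jaw": 0},
    {"dx": -75,"dy": -20,"dz": -60,"turn": 0,"jaw": 0},
    {"dx": -115,"dy": -30,"dz": -60,"turn": 0,"jaw": 0},
    {"dx": -155,"dy": -40,"dz": -60,"turn": 0,"jaw": 0},
  ],
)

```text
time: 6.25
tool_pos: [0.4956, 0.1867, 0.138]
tool_rot: [0.0, 0.706, 0.708, 0.001]
contact_force: [0.9, 0.0, 0.2]
gripper_width: 1.0
grasp_force: 0.0
```

```bash
python3 -c "
from h import *
f=grab_frame('top'); save(f,'top2.png'); find(f,'screwdriver',.028); find(f,'fan',.047); find(f,'battery',.042)
to(.446,.002,.045,0)"
```

```text
screwdriver conf 0.65 c [0.5372 0.3236] size [0.144 0.024] ang of 1st side 89.7 centroid [0.5364 0.3412] ext [131.0, 221.1, 197.6, 234.1]
fan conf 0.92 c [0.4443 0.0014] size [0.058 0.062] ang of 1st side 89.7 centroid [0.4447 0.0019] ext [300.9, 259.0, 327.6, 288.6]
battery conf 0.77 c [ 0.4501 -0.3355] size [0.051 0.152] ang of 1st side 23.2 centroid [ 0.4503 -0.3353] ext [437.4, 245.7, 506.2, 288.2]
pos [0.4959 0.1871 0.1374] yang -0.1 -> d [-185.2  -49.7   92.2] turn -0.001 tilt [ 0.  0. -1.]
```

View pics/top2.png

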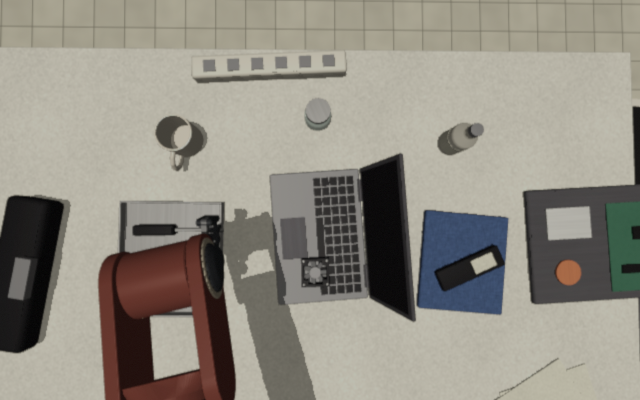

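The screwdriver now lies in the tray at about (131–200,228), and the fan and battery haven't moved. Next is the fan.

apply_moves(
  series=[
    {"dx": -40,"dy": -10,"dz": 0,"turn": 0,"jaw": 0},
    {"dx": -80,"dy": -20,"dz": 0,"turn": 0,"jaw": 0},
    {"dx": -120,"dy": -32,"dz": 0,"turn": 0,"jaw": 0},
    {"dx": -160,"dy": -45,"dz": 0,"turn": 0,"jaw": 0},
    {"dx": -186,"dy": -50,"dz": 5,"turn": 0,"jaw": 0},
  ],
)

```text
time: 6.87
tool_pos: [0.4464, 0.0004, 0.1335]
tool_rot: [0.001, 0.706, 0.708, 0.0]
contact_force: [-0.6, -0.4, 0.9]
gripper_width: 0.999
grasp_force: 0.0
```

apply_moves(
  series=[
    {"dx": 0,"dy": 0,"dz": 25,"turn": 0,"jaw": 0},
    {"dx": 0,"dy": 0,"dz": 55,"turn": 0,"jaw": 0},
    {"dx": 0,"dy": 0,"dz": 77,"turn": 0,"jaw": 0},
    {"dx": 0,"dy": 0,"dz": 84,"turn": 0,"jaw": 0},
    {"dx": 0,"dy": 0,"dz": 85,"turn": 0,"jaw": 0},
  ],
)

```text
time: 7.28
tool_pos: [0.4452, 0.0028, 0.0455]
tool_rot: [-0.002, 0.706, 0.708, -0.001]
contact_force: [-0.4, -0.2, 0.7]
gripper_width: 0.999
grasp_force: 0.0
```

apply_moves(
  series=[
    {"dx": 0,"dy": 0,"dz": 0,"turn": 0,"jaw": 0.3},
    {"dx": 0,"dy": 0,"dz": 0,"turn": 0,"jaw": 0.6},
    {"dx": 0,"dy": 0,"dz": 0,"turn": 0,"jaw": 1},
    {"dx": 0,"dy": 0,"dz": 0,"turn": 0,"jaw": 1},
    {"dx": 0,"dy": 0,"dz": 0,"turn": 0,"jaw": 1},
  ],
)

```text
time: 7.7
tool_pos: [0.4483, 0.0018, 0.0496]
tool_rot: [0.002, 0.707, 0.708, 0.001]
contact_force: [1.5, 1.2, 6.3]
gripper_width: 0.687
grasp_force: 66.0
```

apply_moves(
  series=[
    {"dx": 0,"dy": 0,"dz": -15,"turn": 0,"jaw": 1},
    {"dx": 0,"dy": 0,"dz": -45,"turn": 0,"jaw": 1},
    {"dx": 10,"dy": 0,"dz": -75,"turn": 0,"jaw": 1},
    {"dx": 45,"dy": -4,"dz": -80,"turn": 0,"jaw": 1},
    {"dx": 85,"dy": -8,"dz": -80,"turn": 0,"jaw": 1},
  ],
)

```text
time: 8.12
tool_pos: [0.4407, 0.0867, 0.1314]
tool_rot: [0.003, 0.708, 0.706, 0.003]
contact_force: [1.3, -0.0, -1.0]
gripper_width: 0.685
grasp_force: 65.3
```

apply_moves(
  series=[
    {"dx": 40,"dy": -2,"dz": 0,"turn": 0,"jaw": 1},
    {"dx": 80,"dy": -4,"dz": 0,"turn": 0,"jaw": 1},
    {"dx": 120,"dy": -6,"dz": 0,"turn": 0,"jaw": 1},
    {"dx": 160,"dy": -8,"dz": 0,"turn": 0,"jaw": 1},
    {"dx": 195,"dy": -10,"dz": 0,"turn": 0,"jaw": 1},
  ],
)

```text
time: 8.53
tool_pos: [0.4273, 0.2843, 0.1277]
tool_rot: [0.0, 0.706, 0.708, 0.0]
contact_force: [1.1, -0.0, -0.6]
gripper_width: 0.679
grasp_force: 65.2
```

apply_moves(
  series=[
    {"dx": 25,"dy": 0,"dz": 5,"turn": 0,"jaw": 1},
    {"dx": 28,"dy": 0,"dz": 30,"turn": 0,"jaw": 1},
    {"dx": 28,"dy": 0,"dz": 60,"turn": 0,"jaw": 1},
    {"dx": 28,"dy": 0,"dz": 80,"turn": 0,"jaw": 1},
    {"dx": 28,"dy": 0,"dz": 86,"turn": 0,"jaw": 1},
  ],
)

```text
time: 8.95
tool_pos: [0.425, 0.3087, 0.0374]
tool_rot: [-0.001, 0.706, 0.708, -0.003]
contact_force: [-1.2, -0.8, -0.9]
gripper_width: 0.686
grasp_force: 65.2
```

apply_moves(
  series=[
    {"dx": 0,"dy": 0,"dz": 0,"turn": 0,"jaw": 1},
    {"dx": 0,"dy": 0,"dz": 1,"turn": 0,"jaw": 1},
    {"dx": 0,"dy": 0,"dz": 2,"turn": 0,"jaw": 1},
    {"dx": 0,"dy": 0,"dz": 2,"turn": 0,"jaw": 1},
  ],
)

```text
time: 9.28
tool_pos: [0.4292, 0.3103, 0.0411]
tool_rot: [0.0, 0.707, 0.707, 0.002]
contact_force: [0.6, -1.1, -0.7]
gripper_width: 0.685
grasp_force: 65.2
```

apply_moves(
  series=[
    {"dx": 0,"dy": 0,"dz": 3,"turn": 0,"jaw": 1},
    {"dx": 0,"dy": 0,"dz": 6,"turn": 0,"jaw": 1},
    {"dx": 0,"dy": 0,"dz": 8,"turn": 0,"jaw": 1},
    {"dx": 0,"dy": 0,"dz": 9,"turn": 0,"jaw": 1},
    {"dx": 0,"dy": 0,"dz": 9,"turn": 0,"jaw": 1},
  ],
)

```text
time: 9.7
tool_pos: [0.4283, 0.3099, 0.0317]
tool_rot: [0.0, 0.707, 0.707, -0.0]
contact_force: [-5.1, -3.0, 8.7]
gripper_width: 0.687
grasp_force: 66.2
```

apply_moves(
  series=[
    {"dx": 0,"dy": 0,"dz": 1,"turn": 0,"jaw": 1},
    {"dx": 0,"dy": 0,"dz": 1,"turn": 0,"jaw": 1},
    {"dx": 0,"dy": 0,"dz": 1,"turn": 0,"jaw": 1},
  ],
)

```text
time: 9.95
tool_pos: [0.4283, 0.3099, 0.0316]
tool_rot: [0.0, 0.707, 0.708, -0.001]
contact_force: [-7.0, -4.1, 16.0]
gripper_width: 0.685
grasp_force: 67.0
```

Contact on the floor. Releasing and lifting.

apply_moves(
  series=[
    {"dx": 0,"dy": 0,"dz": -1,"turn": 0,"jaw": 0.12},
    {"dx": 0,"dy": 0,"dz": -1,"turn": 0,"jaw": 0.12},
    {"dx": 0,"dy": 0,"dz": -1,"turn": 0,"jaw": 0.12},
    {"dx": 0,"dy": 0,"dz": -15,"turn": 0,"jaw": 0.12},
    {"dx": 0,"dy": 0,"dz": -45,"turn": 0,"jaw": 0.12},
  ],
)

```text
time: 10.37
tool_pos: [0.4246, 0.308, 0.07]
tool_rot: [-0.001, 0.707, 0.707, -0.005]
contact_force: [-0.6, -0.6, -0.4]
gripper_width: 0.884
grasp_force: 0.0
```

apply_moves(
  series=[
    {"dx": 0,"dy": 0,"dz": -40,"turn": 0,"jaw": 1},
    {"dx": 0,"dy": 0,"dz": -80,"turn": 0,"jaw": 1},
    {"dx": -10,"dy": 5,"dz": -120,"turn": 0,"jaw": 1},
    {"dx": -30,"dy": 15,"dz": -155,"turn": 0,"jaw": 1},
    {"dx": -60,"dy": 25,"dz": -180,"turn": 0,"jaw": 1},
  ],
)

```text
time: 10.78
tool_pos: [0.4538, 0.2508, 0.2584]
tool_rot: [0.001, 0.706, 0.709, 0.002]
contact_force: [1.2, -0.9, 0.2]
gripper_width: 0.172
grasp_force: 0.0
```

apply_moves(
  series=[
    {"dx": -40,"dy": 10,"dz": -10,"turn": 0,"jaw": 1},
    {"dx": -80,"dy": 20,"dz": -20,"turn": 0,"jaw": 1},
    {"dx": -120,"dy": 30,"dz": -20,"turn": 0,"jaw": 1},
    {"dx": -160,"dy": 40,"dz": -20,"turn": 0,"jaw": 1},
    {"dx": -200,"dy": 50,"dz": -20,"turn": 0,"jaw": 1},
  ],
)

```text
time: 11.2
tool_pos: [0.5033, 0.0481, 0.2744]
tool_rot: [0.0, 0.707, 0.708, 0.0]
contact_force: [0.6, 1.1, -1.3]
gripper_width: -0.0
grasp_force: 0.0
```

```bash
python3 -c "
from h import *
f=grab_frame('top'); save(f,'top3.png'); find(f,'screwdriver',.028); find(f,'fan',.029); find(f,'battery',.042); g=grab_frame('scene'); save(g,'sc3.png'); find(g,'fan',.029)
to(.52,-.2,.2,0)
# lid hypotheses: free edge outer/inner midpoint per angle
h=np.array([.525,-.109,.022]); n=np.array([.082,-.997,0])
for t in (1.6,1.7,1.8,1.9):
  mid=h-n*.2*np.cos(t)+np.array([0,0,.2*np.sin(t)]); w=np.array([.997,.082,0])*.145
  print(t,np.round(mid,3),proj(f,[mid+w,mid-w]).round(0).tolist(),proj(g,[mid+w,mid-w]).round(0).tolist())
"
```

```text
screwdriver conf 0.86 c [0.5371 0.3117] size [0.167 0.024] ang of 1st side 89.6 centroid [0.5367 0.3328] ext [129.9, 222.1, 208.5, 232.3]
fan conf 0.73 c [0.4294 0.3057] size [0.066 0.062] ang of 1st side 89.3 centroid [0.4303 0.3078] ext [159.4, 264.0, 189.6, 296.0]
battery conf 0.58 c [ 0.4501 -0.3354] size [0.051 0.152] ang of 1st side 23.2 centroid [ 0.4497 -0.3349] ext [436.7, 245.8, 504.9, 291.9]
fan conf 0.70 c [0.436  0.3016] size [0.075 0.075] ang of 1st side 89.9 centroid [0.4359 0.3011] ext [348.2, 106.0, 373.8, 125.8]
pos [0.5029 0.0509 0.2739] yang 0.1 -> d [-250.9   16.7   73.8] turn 0.002 tilt [-0.001  0.    -1.   ]
1.6 [ 0.525 -0.115  0.222] [[377.0, 155.0], [393.0, 326.0]] [[308.0, 196.0], [225.0, 128.0]]
1.7 [ 0.527 -0.135  0.22 ] [[389.0, 154.0], [404.0, 325.0]] [[301.0, 202.0], [218.0, 133.0]]
1.8 [ 0.529 -0.154  0.217] [[399.0, 153.0], [415.0, 323.0]] [[294.0, 208.0], [212.0, 138.0]]
1.9 [ 0.53  -0.173  0.211] [[410.0, 153.0], [425.0, 321.0]] [[288.0, 215.0], [206.0, 144.0]]
```

View pics/sc3.png

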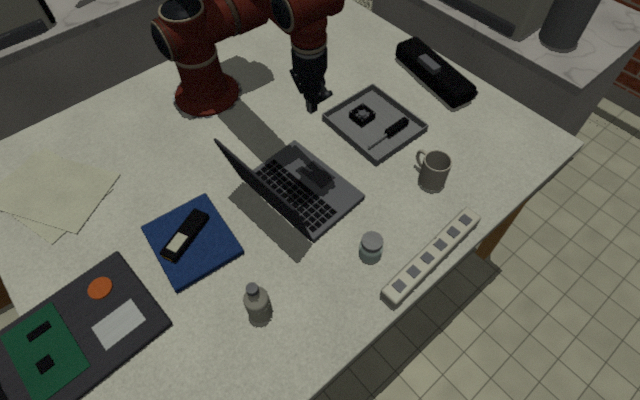

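The scene view shows the fan (362,115) and screwdriver (390,135) flat in the tray, and the battery still on the pad. The upper corner of the lid is at about (217,141), which puts the lid at about 1.78 rad. I'll go over and behind the lid.

apply_moves(
  series=[
    {"dx": 0,"dy": 4,"dz": -15,"turn": 0,"jaw": 1},
    {"dx": -40,"dy": 8,"dz": -15,"turn": 0,"jaw": 1},
    {"dx": -80,"dy": 12,"dz": -15,"turn": 0,"jaw": 1},
    {"dx": -120,"dy": 17,"dz": -15,"turn": 0,"jaw": 1},
    {"dx": -160,"dy": 22,"dz": -15,"turn": 0,"jaw": 1},
  ],
)

```text
time: 11.92
tool_pos: [0.5256, -0.1093, 0.2894]
tool_rot: [0.0, 0.705, 0.709, 0.0]
contact_force: [1.8, 0.4, -0.8]
gripper_width: 0.003
grasp_force: 0.0
```

apply_moves(
  series=[
    {"dx": -40,"dy": 0,"dz": 0,"turn": 0,"jaw": 1},
    {"dx": -80,"dy": 0,"dz": 0,"turn": 0,"jaw": 1},
    {"dx": -110,"dy": 0,"dz": 0,"turn": 0,"jaw": 1},
    {"dx": -110,"dy": 0,"dz": 0,"turn": 0,"jaw": 1},
  ],
)

```text
time: 12.25
tool_pos: [0.5256, -0.2228, 0.2888]
tool_rot: [0.0, 0.708, 0.707, -0.001]
contact_force: [0.2, 1.1, -0.1]
gripper_width: -0.001
grasp_force: 0.0
```

```bash
python3 -c "
from h import *
to(.525,-.215,.2,0)
y0,z0=-.215,.2
for t in np.arange(1.7,-.01,-.1).tolist()+[0]:
  y=-.109+.17*np.cos(t)-.0085*np.sin(t)-.011; z=.022+.17*np.sin(t)+.0085*np.cos(t)+.019
  print('%.2f y %.3f z %.3f'%(t,y,z))
"
```

```text
pos [ 0.5256 -0.2228  0.2888] yang -0.1 -> d [ 7.9 -0.5 88.8] turn -0.001 tilt [-0.001 -0.002 -1.   ]
1.70 y -0.150 z 0.208
1.60 y -0.133 z 0.211
1.50 y -0.116 z 0.211
1.40 y -0.099 z 0.210
1.30 y -0.083 z 0.207
1.20 y -0.066 z 0.203
1.10 y -0.050 z 0.196
1.00 y -0.035 z 0.189
0.90 y -0.021 z 0.179
0.80 y -0.008 z 0.169
0.70 y 0.005 z 0.157
0.60 y 0.016 z 0.144
0.50 y 0.025 z 0.130
0.40 y 0.033 z 0.115
0.30 y 0.040 z 0.099
0.20 y 0.045 z 0.083
0.10 y 0.048 z 0.066
-0.00 y 0.050 z 0.049
0.00 y 0.050 z 0.050
```

apply_moves(
  series=[
    {"dx": 0,"dy": 0,"dz": 40,"turn": 0,"jaw": 1},
    {"dx": 0,"dy": 0,"dz": 75,"turn": 0,"jaw": 1},
    {"dx": 5,"dy": 0,"dz": 82,"turn": 0,"jaw": 1},
    {"dx": 20,"dy": 0,"dz": 82,"turn": 0,"jaw": 1},
    {"dx": 35,"dy": 0,"dz": 82,"turn": 0,"jaw": 1},
  ],
)

```text
time: 12.67
tool_pos: [0.5259, -0.1827, 0.208]
tool_rot: [-0.0, 0.706, 0.708, 0.0]
contact_force: [1.5, -0.2, 0.5]
gripper_width: -0.0
grasp_force: 0.0
```

apply_moves(
  series=[
    {"dx": 14,"dy": 0,"dz": 0,"turn": 0,"jaw": 1},
    {"dx": 28,"dy": 0,"dz": 0,"turn": 0,"jaw": 1},
    {"dx": 42,"dy": 0,"dz": 0,"turn": 0,"jaw": 1},
    {"dx": 56,"dy": 0,"dz": 0,"turn": 0,"jaw": 1},
    {"dx": 70,"dy": 0,"dz": 0,"turn": 0,"jaw": 1},
  ],
)

```text
time: 13.08
tool_pos: [0.5258, -0.1137, 0.2088]
tool_rot: [0.001, 0.707, 0.708, 0.0]
contact_force: [-0.7, -3.3, 2.1]
gripper_width: -0.003
grasp_force: 1.6
```

```bash
python3 -c "
from h import *
to(.525,-.1,.205,0)
f=grab_frame('top'); g=grab_frame('scene'); save(f,'top4.png');find(g,'lid',.2); find(f,'lid',.2)
cv2.imwrite('pics/c4.png',np.hstack([f['pixels'][100:350,240:460],g['pixels'][80:330,150:400]])[:,:,::-1])
"
```

```text
pos [ 0.5258 -0.1137  0.2088] yang 0.1 -> d [13.7 -0.8  3.8] turn 0.001 tilt [ 0.002 -0.001 -1.   ]
lid conf 0.85 c [ 0.5595 -0.124 ] size [0.37  0.094] ang of 1st side 3.0 centroid [ 0.5837 -0.1265] ext [234.4, 126.2, 314.3, 240.0]
lid conf 0.77 c [ 0.5838 -0.0895] size [0.178 0.025] ang of 1st side 3.9 centroid [ 0.5946 -0.0884] ext [359.8, 155.1, 381.0, 258.6]
```

View pics/c4.png

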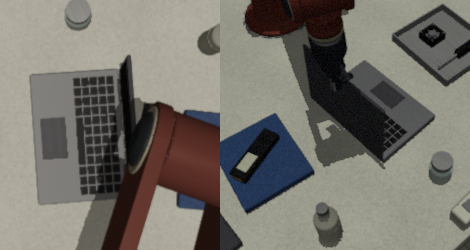

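The lid is following the finger and is now near upright, so I'll continue along the arc.

apply_moves(
  series=[
    {"dx": 15,"dy": 0,"dz": 1,"turn": 0,"jaw": 1},
    {"dx": 31,"dy": 0,"dz": 4,"turn": 0,"jaw": 1},
    {"dx": 48,"dy": 0,"dz": 8,"turn": 0,"jaw": 1},
    {"dx": 64,"dy": 0,"dz": 15,"turn": 0,"jaw": 1},
    {"dx": 79,"dy": 0,"dz": 22,"turn": 0,"jaw": 1},
  ],
)

```text
time: 13.7
tool_pos: [0.525, -0.0361, 0.185]
tool_rot: [-0.0, 0.707, 0.707, -0.001]
contact_force: [-2.1, -2.1, 0.4]
gripper_width: -0.002
grasp_force: 1.1
```

apply_moves(
  series=[
    {"dx": 14,"dy": 0,"dz": 10,"turn": 0,"jaw": 1},
    {"dx": 27,"dy": 0,"dz": 20,"turn": 0,"jaw": 1},
    {"dx": 40,"dy": 0,"dz": 32,"turn": 0,"jaw": 1},
    {"dx": 51,"dy": 0,"dz": 45,"turn": 0,"jaw": 1},
    {"dx": 60,"dy": 0,"dz": 59,"turn": 0,"jaw": 1},
  ],
)

```text
time: 14.12
tool_pos: [0.525, 0.0252, 0.125]
tool_rot: [-0.0, 0.707, 0.707, 0.0]
contact_force: [-0.2, -0.8, 2.0]
gripper_width: 0.0
grasp_force: 0.9
```

apply_moves(
  series=[
    {"dx": 8,"dy": 0,"dz": 15,"turn": 0,"jaw": 1},
    {"dx": 15,"dy": 0,"dz": 31,"turn": 0,"jaw": 1},
    {"dx": 20,"dy": 0,"dz": 47,"turn": 0,"jaw": 1},
    {"dx": 22,"dy": 0,"dz": 58,"turn": 0,"jaw": 1},
    {"dx": 23,"dy": 0,"dz": 64,"turn": 0,"jaw": 1},
  ],
)

```text
time: 14.53
tool_pos: [0.5239, 0.0479, 0.0598]
tool_rot: [-0.001, 0.707, 0.708, -0.001]
contact_force: [-0.7, -0.3, 1.2]
gripper_width: 0.001
grasp_force: 0.7
```

apply_moves(
  series=[
    {"dx": 0,"dy": 0,"dz": 5,"turn": 0,"jaw": 1},
    {"dx": 0,"dy": 0,"dz": 9,"turn": 0,"jaw": 1},
    {"dx": 0,"dy": 0,"dz": 12,"turn": 0,"jaw": 1},
    {"dx": 0,"dy": 0,"dz": 12,"turn": 0,"jaw": 1},
  ],
)

```text
time: 14.87
tool_pos: [0.5253, 0.0468, 0.0501]
tool_rot: [0.0, 0.707, 0.707, 0.0]
contact_force: [-0.5, -0.5, 0.0]
gripper_width: 0.001
grasp_force: 0.0
```

Press down slowly until the force rises.

apply_moves(
  series=[
    {"dx": 0,"dy": 0,"dz": 1,"turn": 0,"jaw": 1},
    {"dx": 0,"dy": 0,"dz": 2,"turn": 0,"jaw": 1},
    {"dx": 0,"dy": 0,"dz": 2,"turn": 0,"jaw": 1},
  ],
)

```text
time: 15.12
tool_pos: [0.5257, 0.0468, 0.0495]
tool_rot: [0.0, 0.707, 0.707, 0.0]
contact_force: [-2.5, -0.0, 5.3]
gripper_width: -0.001
grasp_force: 2.6
```

apply_moves(
  series=[
    {"dx": 0,"dy": 0,"dz": 1,"turn": 0,"jaw": 1},
    {"dx": 0,"dy": 0,"dz": 1,"turn": 0,"jaw": 1},
  ],
)

```text
time: 15.28
tool_pos: [0.5258, 0.0468, 0.0495]
tool_rot: [0.0, 0.707, 0.707, -0.0]
contact_force: [-4.7, -0.6, 11.9]
gripper_width: -0.001
grasp_force: 5.6
```

apply_moves(
  series=[
    {"dx": 0,"dy": 0,"dz": -10,"turn": 0,"jaw": 1},
    {"dx": 0,"dy": 0,"dz": -40,"turn": 0,"jaw": 1},
    {"dx": 0,"dy": 0,"dz": -80,"turn": 0,"jaw": 1},
    {"dx": 0,"dy": 0,"dz": -120,"turn": 0,"jaw": 1},
    {"dx": 0,"dy": 0,"dz": -160,"turn": 0,"jaw": 1},
  ],
)

```text
time: 15.7
tool_pos: [0.5248, 0.047, 0.2095]
tool_rot: [0.0, 0.707, 0.707, 0.0]
contact_force: [0.5, 0.8, 0.5]
gripper_width: 0.005
grasp_force: 0.0
```

apply_moves(
  series=[
    {"dx": 0,"dy": 0,"dz": 0,"turn": 0,"jaw": 1},
    {"dx": 0,"dy": 0,"dz": 0,"turn": 0,"jaw": 1},
    {"dx": 0,"dy": 0,"dz": 0,"turn": 0,"jaw": 1},
  ],
)

```text
time: 15.95
tool_pos: [0.5251, 0.047, 0.2076]
tool_rot: [0.0, 0.707, 0.707, 0.0]
contact_force: [-0.5, -1.5, -0.6]
gripper_width: 0.001
grasp_force: 0.0
```

```bash
python3 -c "
from h import *
g=grab_frame('scene'); save(g,'end.png'); f=grab_frame('top')
for n,z in dict(lid=.03,screwdriver=.028,fan=.029,battery=.042,bottle=.15,mug=.09,jar=.07).items(): find(f,n,z)
print(state()['contact_force'])"
```

```text
lid conf 0.81 c [ 0.5206 -0.008 ] size [0.292 0.2  ] ang of 1st side 4.4 centroid [ 0.5648 -0.0312] ext [271.7, 167.6, 368.4, 310.5]
screwdriver conf 0.91 c [0.536  0.3117] size [0.167 0.022] ang of 1st side 89.7 centroid [0.5363 0.3362] ext [130.1, 223.6, 207.2, 232.8]
fan conf 0.69 c [0.4304 0.3045] size [0.069 0.064] ang of 1st side 89.5 centroid [0.4301 0.3045] ext [158.5, 264.1, 190.8, 295.1]
battery conf 0.74 c [ 0.4505 -0.3357] size [0.052 0.151] ang of 1st side 23.3 centroid [ 0.4506 -0.3364] ext [435.8, 241.0, 503.1, 292.0]
bottle conf 0.69 c [ 0.7142 -0.2765] size [0.05  0.096] ang of 1st side 28.8 centroid [ 0.713  -0.2736] ext [434.0, 123.2, 483.6, 157.7]
mug conf 0.86 c [0.7224 0.2824] size [0.101 0.091] ang of 1st side 43.9 centroid [0.7236 0.2775] ext [156.8, 114.2, 203.6, 173.5]
jar conf 0.98 c [ 0.7775 -0.005 ] size [0.055 0.068] ang of 1st side 89.8 centroid [ 0.7777 -0.005 ] ext [306.2, 99.2, 330.2, 129.4]
[-1.26851708 -0.26814418  0.01653436]
```

View pics/end.png

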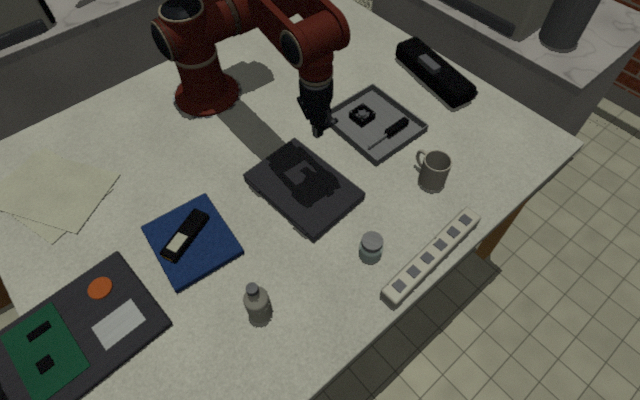

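The lid is shut flat (centred at about (303,190)), the fan and screwdriver are in the tray, and nothing else has moved. Handing in.

```bash
python3 -c "
from plant import ticket
print(ticket.job_done())"
```

```text
the job is handed in; nothing more can be done
None
```

The job is handed in, with no verdict returned: the screwdriver and fan lie flat in the tray, the battery is undisturbed on the pad, the lid is shut, and the bottle, mug and jar have not moved.

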